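# Surface-temperature check of a bench analyser

## Robot

A 7-joint arm with a two-finger parallel gripper is mounted at the origin on the work surface. World frame = base frame: x ahead of the robot, y to its left, z up, the work surface at z = 0. Lengths are in m, angles in rad, forces in N, time in s.
With the tool pointing down it reaches from about 0.425 to 0.875 m from the base axis. Payload 8.4 kg.
Tool frame: the origin (TCP) lies on the centre line of the jaws, within the pads' length; the fingertips stand 8 mm ahead of it and the grasp point (between the pads) lies 11 mm behind it (arm.nose_length is the z of the fingertips in the tool frame, in m); z points along the fingers, y is the direction in which the jaws open and shut (so a half turn about z gives the same grasp; the last joint's range is limited). The gripper opens to 85 mm and grips with 20 to 120 N. Pads are 22 mm wide; open, the fingers measure 114 mm over their backs; the gripper's body (76 mm by 85 mm) begins 54 mm behind the grasp point. The pads swing forward as they close: fully open they stand 13 mm farther back than shut.
Start: joints at [-1.383, 0.333, 0.04, 1.465, -0.013, 1.343, -0.059], TCP at [0.184, 0.623, 0.239] pointing down, gripper open.
Joint ranges: [-2.58, 2.58], [-0.38, 2.09], [-1.3, 1.39], [0.25, 2.4], [-1.5, 4.64], [0.08, 2.09], [-2.65, 2.65]. Speed limits (rad/s): [2.22, 2.22, 2.79, 2.79, 3.14, 3.14, 3.14].

## Interface

Orientations are given as a unit quaternion [w, x, y, z].
In Python, from bench import arm, vision, models gives the robot as it stands. The module is installed in compiled form; this text tells all that it offers.
- The arm moves only by the tool carry_out, never from a script. Its argument "steps" is a list of rows, each an object of numbers: "rx", "ry", "rz": the turn, a rotation vector about the tool's x, y, z in degrees; "dx", "dy", "dz": the shift along the tool's x, y, z in mm; "fingers": the opening in per cent of the stroke, from 0 (shut) to 100 (fully open). A call has 1 to 12 rows; each row shifts and turns the commanded pose from where the row before left it, along the tool's axes as they then stand; what a row does not reach is not made up. A row lasts 1/8 s, in which the tool goes at most 62.5 mm and 10.7 degrees, less where a joint would pass 70% of its speed; a pose out of reach is approached as far as the arm can. A call with a gripper value outside its range is refused whole. The fingers move at their own pace and stop on an object; "squeeze" is the grip in N (left out, the last holds). Time passes only in rows, so rows that do not move let the fingers close. It gives the time, the measured TCP pose, the force and the opening at its end, in the units of the state.
- arm.get_obs(): the state, without advancing time (a new reading comes with each control period).
- vision.get_image(name): name is "scene" or "top" or "wrist"; returns the picture (420x560x3 uint8, red, green, blue); there is no depth.
- vision.camera_info(name): a dict with "intrinsics" (3x3 intrinsics, pixels), "distortion" ([k1, k2, p1, p2, k3] as OpenCV has them; the pictures are not rectified), "rvec" (rotation vector, rad) and "tvec" (3), from world to camera coordinates, as OpenCV has them. Camera axes: x right, y down, z forward; pixel columns grow to the right and rows downward; lengths in m; the calibration is good to about 2 mm. A picture is of the moment at which its call begins: read the wrist's pose just before it. camera_info takes no time and is no camera call; for the wrist camera it gives the pose at the moment of the call.
- arm.finish_job(): hands the job in, once; it reports no verdict.
Trained networks look in the newest picture that a camera, given by its name, has taken for a name from the list of things; names that differ only in an ending like _2 or _b are one class to them, and where a whole thing is asked for, a point or a joint stands for the part that bears it (a point fixed in the world has none). Each returns a list of dicts, best first, with "conf" (0 to 1); they miss things now and then, are a little off and sometimes report something else, mostly with a low value. They report only what shows in the picture. A call takes as long as a camera call.
- models.recognise(camera, target): "bbox" ([left, top, right, bottom] in pixels, round what is visible of it).
- models.trace(camera, target): "region" (420x560 bool, what is visible of it) and "bbox" ([left, top, right, bottom] in pixels, round what is visible of it).
- models.spot_point(camera, target): "position" ([column, row] in pixels: a listed point, or the origin of a listed thing).
The state is a dict: "time_s": time; "qpos": joint angles; "qd": joint speeds; "effort": joint torques, N m; "tcp_pos": TCP position; "tool_rot": TCP orientation; "contact_force": force on the tool from outside, world axes, zero at the start; "moment": the same for the moment, N m; "opening": opening from 0.0 (shut) to 1.0 (fully open).
Only numpy, scipy, OpenCV 4.12 (cv2) and the standard library are available. Lean on these libraries where they do the work, as an engineer would, in place of code of your own. Each camera call takes 0.05 s, during which the arm holds its last target.

## Task

Check the analyser's heater: lay the control cassette flat in its open drawer and let go of it, then slide the drawer fully shut. Then take the thermometer probe out of its stand and hold its metal tip on the ringed spot of the sprung pad on the sloping top, with the probe square to that face and pressed gently, so that the pad is sunk about halfway (about 3 N). Finish while still holding it there, never press hard, and do not disturb the dropper bottle, strip pot, swab pack or pen.

Things in the scene. Friction and masses are not known exactly. Their poses are not given: they have to be found in the camera images.
- analyser: White bench analyser with a sloping top and a drawer in its front, fixed to the table: 180 mm deep (x), 150 mm wide (y), origin at the centre of its underside. The front (its -x side) faces roughly to the robot; yaw up to 0.2 rad. The top slopes at 20 degrees, facing up and to the front: 75 mm high at the front edge (x = -90 mm), 130 mm high at x = +60 mm, level behind that.
- drawer (a joint): Opening of the analyser's drawer in m: 0 is fully shut, at most 0.10; starts open at 0.085 to 0.095. It slides out along the analyser's -x; needs about 1.2 N to move, stays where it is left, has no latch.
- drawer_floor (a point): Centre of the drawer's inner floor (moves with the drawer, axes as the analyser's), 12 mm above the table. The inside is 84 mm long (x) by 110 mm wide (y); the side and back walls stand 28 mm above the floor, the front panel 42 mm. With the drawer shut the opening above it reaches to 60 mm above the table.
- drawer_pull (a point): Middle of the drawer's steel pull (moves with the drawer): a level bar of 8 mm diameter, 64 mm long along the analyser's y, 38 mm above the table and 26 mm in front of the drawer's front panel (8 mm thick; its face is flush 8 mm before the analyser's front when shut).
- pad_spot (a point): Centre of the ringed spot: the middle of the outer face of the sprung aluminium pad, a disc of 36 mm diameter on the sloping top with a black ring of 23 mm outer, 20 mm inner diameter on it. Its z axis is the outward normal of the face (leans 20 degrees from vertical towards the analyser's front). At rest the face stands 14 mm proud of the slope; the point moves in along -z as the pad is pressed.
- pad (a joint): How far the pad is pressed in, m: 0 at rest, 0.010 at its stop. It springs back: 1 N at the start, 350 N/m more, so 2.8 N at half way (0.005) and 4.5 N at the stop.
- cassette: Loose white control cassette, a flat rounded block 60 mm (x) by 44 mm (y) by 22 mm high with a round window on top, 40 to 90 g; origin at the centre of its underside. It lies flat on the table on one side of the analyser, at any yaw up to 0.7 rad.
- stand: Grey block 70 x 70 x 56 mm high, fixed to the table, with an upright 15 mm hole through its centre that holds the probe; origin at the centre of its underside. It is on the other side of the analyser from the cassette (the sides swap).
- probe: Loose contact-thermometer probe standing upright in the stand, tip down, 80 to 160 g: a steel tip rod of 10 mm diameter, 50 mm long, flat-ended, below a square white handle 24 x 24 mm and 85 mm long. Origin at the centre of the tip's end face, z along the probe towards the handle: handle from z = 50 to 135 mm, its faces square to the probe's x and y. In the stand the handle's lower end rests on the stand's top, so the origin is 6 mm above the table.
- dropper: Clear dropper bottle with a green cap, 28 mm diameter, 80 mm high, loose; origin at the centre of its underside. Leave it alone.
- strip_pot: White lidded strip pot, 40 mm diameter, 52 mm high, loose; origin at the centre of its underside. Leave it alone.
- swab_pack: Paper-wrapped swab pack 60 x 50 x 60 mm high, loose; origin at the centre of its underside. Leave it alone.
- pen: Black pen, 10 mm diameter, 136 mm long along its x, lying on the table, loose; origin under its middle. Leave it alone.

How it is judged:
On the way, in this order (a step that is already met when the one before it is completed fails the run):
1. the cassette lies flat in the open drawer, let go (x of cassette in the frame of drawer_floor between -0.02 and 0.02 m and y of cassette in the frame of drawer_floor between -0.04 and 0.04 m and z of cassette in the frame of drawer_floor between -0.004 and 0.006 m and angle between cassette's own z axis and vertical below 0.12 rad and value of joint drawer above 0.04 m and contact force between cassette and the fingers below 0.1 N), for 0.2 s.
2. the drawer is fully shut with the cassette in it (x of cassette in the frame of drawer_floor between -0.02 and 0.02 m and y of cassette in the frame of drawer_floor between -0.04 and 0.04 m and z of cassette in the frame of drawer_floor between -0.004 and 0.006 m and angle between cassette's own z axis and vertical below 0.12 rad and value of joint drawer below 0.004 m), for 0.2 s.
3. the probe is lifted out of its stand by the gripper (height (world z) of probe above 0.065 m and contact force between probe and the fingers above 1 N and contact force between probe and stand below 0.05 N), for 0.1 s.
At the end, for the whole second after the job is handed in: Cassette flat in the drawer (20 mm lengthwise, 40 mm sideways of its centre), drawer shut to 4 mm; the gripper holds the probe still, clear of its stand, tip within 7 mm of the spot's centre, within 8 degrees of square to the face, pad sunk 1.5 to 8.8 mm, contact force 1 to 8 N (all of step 2 and distance between probe and pad_spot below 0.007 m and angle between the z axis of probe and the z axis of pad_spot, either way round below 0.14 rad and value of joint pad between 0.0015 and 0.0088 m and contact force between probe and analyser between 1 and 8 N and angle between probe's own z axis and vertical below 1 rad and contact force between probe and the fingers above 1 N and contact force between probe and stand below 0.05 N and linear speed of probe below 0.02 m/s); the arm keeps its last pose, push and grip.
It fails at once if the probe is pressed hard on the analyser (over 20 N) (contact force between probe and analyser above 20 N).
It fails at once if a bystander is moved more than 30 mm or knocked over (distance of any of dropper, strip_pot, swab_pack, pen from where it was at the start of the episode above 0.03 m or angle between any of dropper, strip_pot, swab_pack's own z axis and vertical above 0.5 rad).
It also fails if it takes over 72 s, if anything falls off the work surface, if the arm or the gripper's body presses on something with over 40 N, if the wrist force passes 120 N, or if a joint passes its speed limit or range.

## Working session

There is one attempt and no reset: what is moved stays moved. The work goes in short steps, Python scripts to look and compute and a tool call to move; the robot and the scene stay as the last step left them, time stands still between calls to the robot, and variables do not carry over. Pictures are saved under pics/ and viewed, and the job is handed in when it is done.

Besides the shell and the picture viewer there is one more tool, called after "Call:" by a JSON object that holds its "fn" and its "kwargs". carry_out: Moves the arm, as the interface text tells. Its arguments: {"type":"object","properties":{"steps":{"type":"array","items":{"type":"object","properties":{"rx":{"type":"number"},"ry":{"type":"number"},"rz":{"type":"number"},"dx":{"type":"number"},"dy":{"type":"number"},"dz":{"type":"number"},"fingers":{"type":"number"}}}},"squeeze":{"type":"number"}},"required":["steps"]}

```bash
mkdir -p pics; ls; cat > look.py <<'E'
import sys,cv2
from bench import arm,vision,models
for n in sys.argv[2:]:
    im=vision.get_image(n); cv2.imwrite(f'pics/{sys.argv[1]}_{n}.png',im[:,:,::-1])
E
python3 look.py a scene top wrist; python3 - <<'E'
from bench import arm,vision,models
print(arm.get_obs())
for n in ("scene","top","wrist"):
    print(n,vision.camera_info(n))
    for t in ["analyser","drawer_floor","drawer_pull","pad_spot","cassette","stand","probe","dropper","strip_pot","swab_pack","pen"]:
        r=models.spot_point(n,t)
        print(n,t,[(d['conf'],d['position']) for d in r[:2]])
E
```

```text
pics
{'time_s': 0.15, 'qpos': array([-1.38319827,  0.33373112,  0.0398981 ,  1.46605876, -0.01340917,
        1.34329006, -0.05850007]), 'qd': array([-0.00059401, -0.00142495,  0.00054283, -0.00224133,  0.00108087,
       -0.00015982,  0.00053129]), 'effort': array([ 2.04357937e-03, -6.59043288e+01,  1.36732578e+00, -4.05869472e+01,
        1.70843775e-02,  9.73232556e-03, -1.77066102e-05]), 'tcp_pos': array([0.18380847, 0.62311719, 0.2386418 ]), 'tool_rot': array([-4.85793350e-05,  1.42927622e-01,  9.89732955e-01, -6.08615499e-04]), 'contact_force': array([-0.26311941,  0.38712559, -0.24176454]), 'moment': array([ 0.01792853,  0.009107  , -0.04693077]), 'opening': 1.0005660800813863}
scene {'intrinsics': array([[443.97990448,   0.        , 282.95498156],
       [  0.        , 443.97990448, 208.19731427],
       [  0.        ,   0.        ,   1.        ]]), 'distortion': array([0.0288979, 0.       , 0.       , 0.       , 0.       ]), 'rvec': array([ 2.09065125,  0.54436937, -0.31571756]), 'tvec': array([-0.47587775, -0.05072187,  1.19056106])}
scene analyser [(0.95, [347.5, 272.1])]

[... 1114 characters left out ...]
 (0.6, [347.6, 237.2])]
top strip_pot [(0.84, [357.5, 168.1])]
top swab_pack [(0.72, [161.5, 159.5])]
top pen [(0.71, [348.6, 239.8])]
wrist {'intrinsics': array([[377.90273673,   0.        , 280.81553188],
       [  0.        , 377.90273673, 207.72963819],
       [  0.        ,   0.        ,   1.        ]]), 'distortion': array([-0.0213975,  0.       ,  0.       ,  0.       ,  0.       ]), 'rvec': array([-2.3407727 , -1.74933833, -0.23005012]), 'tvec': array([-0.65005117, -0.03317617,  0.37877211])}
wrist analyser []
wrist drawer_floor []
wrist drawer_pull []
wrist pad_spot []
wrist cassette []
wrist stand []
wrist probe []
wrist dropper []
wrist strip_pot []
wrist swab_pack []
wrist pen []
```

View pics/a_scene.png

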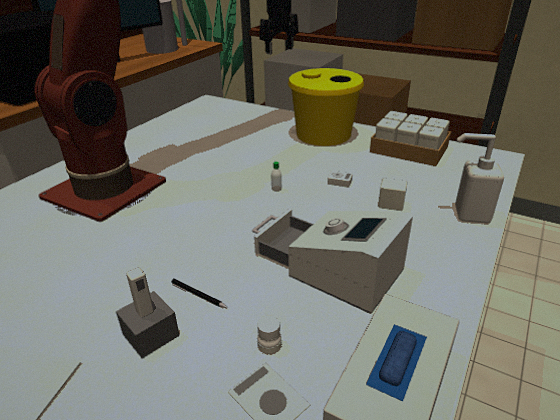

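View pics/a_top.png

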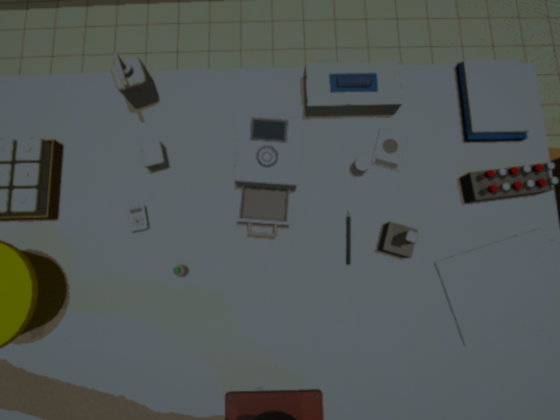

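```bash
python3 - <<'E'
import cv2,numpy as np
t=cv2.imread('pics/a_top.png')
def crop(im,x0,y0,w,h,s,n):
    c=cv2.resize(im[y0:y0+h,x0:x0+w],None,fx=s,fy=s,interpolation=cv2.INTER_CUBIC)
    c=np.clip(c.astype(float)*1.6,0,255).astype(np.uint8)
    for i in range(0,w,10):
        cv2.putText(c,str(x0+i),(i*s,8),0,.3,(0,255,255),1); cv2.line(c,(i*s,0),(i*s,4),(0,0,255),1)
    for i in range(0,h,10):
        cv2.putText(c,str(y0+i),(0,i*s+4),0,.3,(0,255,255),1)
    cv2.imwrite(n,c)
crop(t,225,100,90,145,4,'pics/c1.png')
crop(t,120,200,40,40,10,'pics/c2.png')
crop(t,370,210,60,60,9,'pics/c3.png')
E
```

```text
(no output)
```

View pics/c1.png

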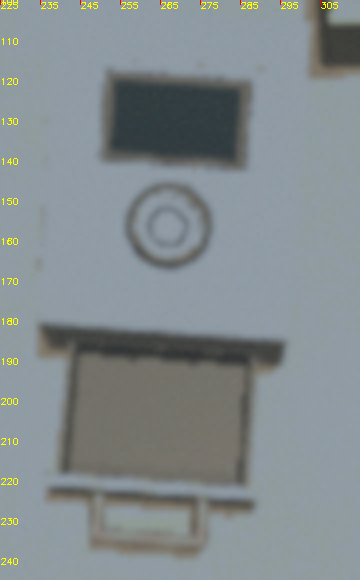

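View pics/c2.png

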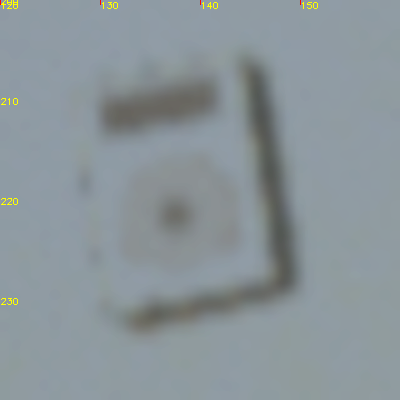

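View pics/c3.png

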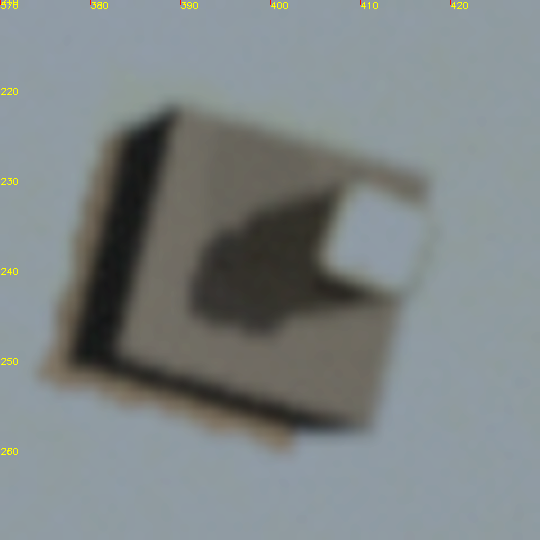

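```bash
cat > geo.py <<'E'
import numpy as np,cv2
from bench import arm,vision,models
def ray(cam,uv,info=None):
    i=info or vision.camera_info(cam)
    K,D=i['intrinsics'],i['distortion'];R=cv2.Rodrigues(i['rvec'])[0];t=i['tvec']
    p=cv2.undistortPoints(np.array([[uv]],float),K,D)[0,0]
    return -R.T@t, R.T@np.array([p[0],p[1],1])
def atz(cam,uv,z,info=None):
    c,d=ray(cam,uv,info); return c+d*(z-c[2])/d[2]
def tri(obs):
    A=np.zeros((3,3));b=np.zeros(3)
    for cam,uv in obs:
        c,d=ray(cam,uv);d/=np.linalg.norm(d);P=np.eye(3)-np.outer(d,d);A+=P;b+=P@c
    return np.linalg.solve(A,b)
def proj(cam,P,info=None):
    i=info or vision.camera_info(cam)
    return cv2.projectPoints(np.array(P,float).reshape(-1,1,3),i['rvec'],i['tvec'],i['intrinsics'],i['distortion'])[0][:,0]
E
python3 - <<'E'
from geo import *
np.set_printoptions(precision=4,suppress=True)
print('campos',ray('top',[280,210])[0],ray('scene',[280,210])[0])
fl=atz('top',[234.7,180.3],.075);fr=atz('top',[296,185.5],.075)
print('front edge',fl,fr,(fl+fr)/2,np.linalg.norm(fl-fr))
d=fl-fr; print('yaw',np.arctan2(-d[0],d[1]))
pl=atz('top',[237,221.7],.054);pr=atz('top',[288.5,226.7],.054); print('panel front',pl,pr,'yaw',np.arctan2(-(pl-pr)[0],(pl-pr)[1]))
bl=atz('top',[248,236],.042);br=atz('top',[276,238],.042);print('pull',bl,br)
print('pad tri',tri([('top',[267,156.2]),('scene',[336.2,223.8])]), atz('top',[267,156.2],.110))
# cassette top corners z .022
for p in [(129,207),(143.7,205),(147.5,227.5),(131.5,231)]: print('cas',atz('top',p,.022))
print('cas origin net',atz('top',[136.6,218.1],0), 'scene',atz('scene',[337.9,182.6],0))
for p in [(389,221.5),(417,229),(411,257.5),(382.5,249)]: print('stand',atz('top',p,.056))
for p in [(407.5,230),(417.5,233.5),(414,243),(404.5,239.5)]: print('probe',atz('top',p,.141))
for t,z in [('dropper',[(180,271)]),('strip_pot',[(362,165)])]: print(t,atz('top',z[0],.05))
print('swab',atz('top',(153,155),.06)); print('pen',atz('top',(348,215),.01),atz('top',(348.6,263),.01))
E
```

```text
campos [ 0.3987 -0.0167  1.0139] [ 0.9292 -0.6541  0.596 ]
front edge [0.6135 0.0803 0.075 ] [ 0.597  -0.0665  0.075 ] [0.6052 0.0069 0.075 ] 0.14777732339570757
yaw -0.11180308769431217
panel front [0.5158 0.0776 0.054 ] [ 0.5006 -0.0462  0.054 ] yaw -0.12208199006184058
pull [0.4817 0.0524 0.042 ] [ 0.4752 -0.0155  0.042 ]
pad tri [0.664  0.0018 0.1061] [0.6613 0.0008 0.11  ]
cas [0.5636 0.3531 0.022 ]
cas [0.5678 0.3159 0.022 ]
cas [0.5106 0.3045 0.022 ]
cas [0.5027 0.3445 0.022 ]
cas origin net [0.5379 0.3406 0.    ] scene [0.5328 0.3269 0.    ]
stand [ 0.5067 -0.289   0.056 ]
stand [ 0.4868 -0.3554  0.056 ]
stand [ 0.4193 -0.3354  0.056 ]
stand [ 0.4413 -0.2687  0.056 ]
probe [ 0.4774 -0.3042  0.141 ]
probe [ 0.4691 -0.3257  0.141 ]
probe [ 0.4486 -0.3162  0.141 ]
probe [ 0.4568 -0.296   0.141 ]
dropper [0.4016 0.2147 0.05  ]
strip_pot [ 0.6502 -0.2338  0.05  ]
swab [0.6864 0.2843 0.06  ]
pen [ 0.5311 -0.1991  0.01  ] [ 0.4111 -0.194   0.01  ]
```

```bash
cat > plan.py <<'E'
import numpy as np,json
from scipy.spatial.transform import Rotation as R
from bench import arm
def cur():
    o=arm.get_obs();q=o['tool_rot'];return np.array(o['tcp_pos']),R.from_quat([q[1],q[2],q[3],q[0]])
def tool(yaw_y):  # pointing down, tool y axis at world angle yaw_y(deg)
    a=np.deg2rad(yaw_y);y=np.array([np.cos(a),np.sin(a),0]);z=np.array([0,0,-1.]);x=np.cross(y,z)
    return R.from_matrix(np.stack([x,y,z],1))
def show(pt,Rt,p=None,r=None):
    if p is None:p,r=cur()
    print('shift in current tool axes mm',np.round(r.inv().apply(pt-p)*1e3,1),'turn deg(tool)',np.round((r.inv()*Rt).as_rotvec(degrees=True),2))
E
python3 - <<'E'
from geo import *;from plan import *
np.set_printoptions(precision=3,suppress=True)
p,r=cur();print(p,r.as_matrix())
print('tcp in scene',proj('scene',p),'wristcam',ray('wrist',[280,210])[0]-p)
print('bin base edge',atz('scene',(325,143),0),atz('scene',(292,128),0),atz('scene',(360,128),0))
print('bin top c',atz('scene',(326,78),.2))
print('drawer floor net',atz('top',[262.4,207.2],.012),atz('scene',[288.3,244.8],.012),'pull',atz('top',[263.6,235.1],.038))
tgt=np.array([.536,.329,.20]);show(tgt,tool(90+9.7))
E
```

```text
[0.184 0.623 0.239] [[-0.959  0.283 -0.   ]
 [ 0.283  0.959 -0.   ]
 [-0.    -0.    -1.   ]]
tcp in scene [[279.466  52.536]] wristcam [-0.063  0.019  0.135]
bin base edge [0.393 0.543 0.   ] [0.241 0.601 0.   ] [0.447 0.708 0.   ]
bin top c [0.379 0.562 0.2  ]
drawer floor net [0.556 0.017 0.012] [0.556 0.008 0.012] pull [0.483 0.015 0.038]
shift in current tool axes mm [-421.  -182.8   39.3] turn deg(tool) [ -0.    -0.   -26.14]
```

Call:
{"fn": "carry_out", "kwargs": {"steps": [{"dx": -15,"dy": -19},{"dx": -30,"dy": -38},{"dx": -30,"dy": -38},{"dx": -30,"dy": -38},{"dx": -30,"dy": -38},{"dx": -15,"dy": -19},{"dx": -45,"dy": 1,"dz": 6.5},{"dx": -45,"dy": 1,"dz": 6.5},{"dx": -45,"dy": 1,"dz": 6.5},{"dx": -45,"dy": 1,"dz": 6.5},{"dx": -45,"dy": 1,"dz": 6.5},{"dx": -45,"dy": 1,"dz": 6.5}]}}

```text
invalid input
```

Call:
{"fn": "carry_out", "kwargs": {"steps": [{"rz": -8.7},{"rz": -8.7},{"rz": -8.7},{"fingers": 80}]}}

```text
invalid input
```

```bash
python3 look.py b wrist; python3 - <<'E'
from bench import *
o=arm.get_obs();print(o['time_s'],o['tcp_pos'],o['tool_rot'],o['opening'])
print(models.spot_point('wrist','cassette'),[ (d['bbox'],d['conf']) for d in models.trace('wrist','cassette')])
E
```

```text
1.85 [0.18386975 0.62342097 0.23929672] [-1.92546996e-06  1.42916345e-01  9.89734772e-01 -1.69378577e-05] 0.9973815260387519
[] []
```

View pics/b_wrist.png

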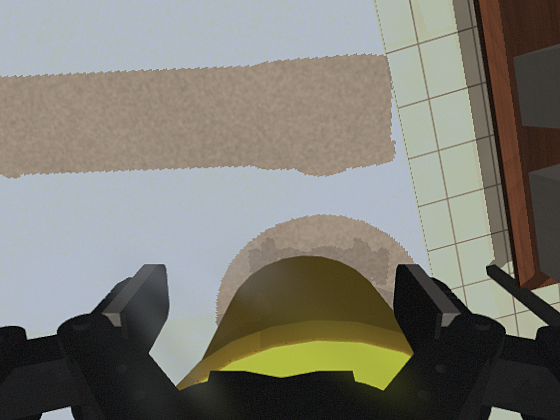

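Call:
{"fn": "carry_out", "kwargs": {"squeeze": 40, "steps": [{"dx": -11.3,"dy": -38.4,"dz": 0,"rx": 0,"ry": 0,"rz": 0,"fingers": 100},{"dx": -11.3,"dy": -38.4,"dz": 0,"rx": 0,"ry": 0,"rz": 0,"fingers": 100},{"dx": -11.3,"dy": -38.4,"dz": 0,"rx": 0,"ry": 0,"rz": 0,"fingers": 100},{"dx": -11.3,"dy": -38.4,"dz": 0,"rx": 0,"ry": 0,"rz": 0,"fingers": 100},{"dx": -11.3,"dy": -38.4,"dz": 0,"rx": 0,"ry": 0,"rz": 0,"fingers": 100}]}}

```text
time_s: 2.58
tcp_pos: [0.1838, 0.422, 0.2394]
tool_rot: [0.0, 0.143, 0.99, 0.0]
contact_force: [0.8, 0.1, 0.5]
opening: 1.001
```

Call:
{"fn": "carry_out", "kwargs": {"squeeze": 40, "steps": [{"dx": -45.5,"dy": 1.2,"dz": 5,"rx": 0,"ry": 0,"rz": 0,"fingers": 100},{"dx": -45.5,"dy": 1.2,"dz": 5,"rx": 0,"ry": 0,"rz": 0,"fingers": 100},{"dx": -45.5,"dy": 1.2,"dz": 5,"rx": 0,"ry": 0,"rz": 0,"fingers": 100},{"dx": -45.5,"dy": 1.2,"dz": 5,"rx": 0,"ry": 0,"rz": 0,"fingers": 100},{"dx": -45.5,"dy": 1.2,"dz": 5,"rx": 0,"ry": 0,"rz": 0,"fingers": 80},{"dx": -45.5,"dy": 1.2,"dz": 5,"rx": 0,"ry": 0,"rz": 0,"fingers": 80},{"dx": -45.5,"dy": 1.2,"dz": 5,"rx": 0,"ry": 0,"rz": 0,"fingers": 80},{"dx": -45.5,"dy": 1.2,"dz": 5,"rx": 0,"ry": 0,"rz": 0,"fingers": 80},{"dx": 0,"dy": 0,"dz": 0,"rx": 0,"ry": 0,"rz": -8.7,"fingers": 80},{"dx": 0,"dy": 0,"dz": 0,"rx": 0,"ry": 0,"rz": -8.7,"fingers": 80},{"dx": 0,"dy": 0,"dz": 0,"rx": 0,"ry": 0,"rz": -8.7,"fingers": 80}]}}

```text
time_s: 3.95
tcp_pos: [0.5357, 0.3295, 0.1992]
tool_rot: [-0.0, -0.087, 0.996, -0.0]
contact_force: [0.5, -0.3, 0.3]
opening: 0.796
```

```bash
python3 look.py c wrist; python3 - <<'E'
from geo import *
o=arm.get_obs();print(o['time_s'],o['tcp_pos'],o['tool_rot'],o['opening'])
s=models.spot_point('wrist','cassette');print(s)
print(atz('wrist',s[0]['position'],0))
t=models.trace('wrist','cassette')[0];m=t['region'].astype(np.uint8);c=max(cv2.findContours(m,0,2)[0],key=len)
b=cv2.boxPoints(cv2.minAreaRect(c));print(t['conf'],b)
for p in b: print(atz('wrist',p,.022))
E
```

```text
4.0 [0.5356768  0.32947076 0.19927924] [-4.92786308e-06 -9.03221954e-02  9.95912596e-01 -4.78201270e-05] 0.798025234726211
[{'position': [283.1, 180.4], 'conf': 0.94}]
[0.53377689 0.3315224  0.        ]
0.57 [[258. 149.]
 [309. 149.]
 [309. 219.]
 [258. 219.]]
[0.50719592 0.30601818 0.022     ]
[0.50028731 0.34732515 0.022     ]
[0.55926747 0.35834777 0.022     ]
[0.56651972 0.31499241 0.022     ]
```

View pics/c_wrist.png

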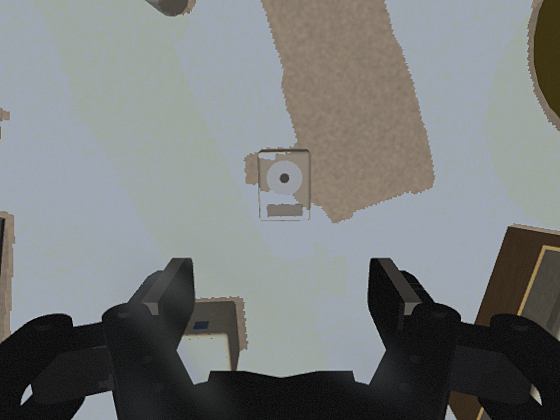

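Call:
{"fn": "carry_out", "kwargs": {"squeeze": 40, "steps": [{"dx": 2,"dy": 2.6,"dz": 36,"rx": 0,"ry": 0,"rz": 0,"fingers": 80},{"dx": 0,"dy": 0,"dz": 50,"rx": 0,"ry": 0,"rz": 0,"fingers": 80},{"dx": 0,"dy": 0,"dz": 50,"rx": 0,"ry": 0,"rz": 0,"fingers": 80},{"dx": 0,"dy": 0,"dz": 30,"rx": 0,"ry": 0,"rz": 0,"fingers": 80},{"dx": 0,"dy": 0,"dz": 20,"rx": 0,"ry": 0,"rz": 0,"fingers": 80},{"dx": 0,"dy": 0,"dz": 0,"rx": 0,"ry": 0,"rz": 0,"fingers": 60},{"dx": 0,"dy": 0,"dz": 0,"rx": 0,"ry": 0,"rz": 0,"fingers": 40},{"dx": 0,"dy": 0,"dz": 0,"rx": 0,"ry": 0,"rz": 0,"fingers": 40},{"dx": 0,"dy": 0,"dz": 0,"rx": 0,"ry": 0,"rz": 0,"fingers": 40},{"dx": 0,"dy": 0,"dz": 0,"rx": 0,"ry": 0,"rz": 0,"fingers": 40}]}}

```text
time_s: 5.35
tcp_pos: [0.5336, 0.3321, 0.0142]
tool_rot: [0.0, -0.084, 0.996, 0.0]
contact_force: [-0.3, 1.1, 5.1]
opening: 0.503
```

Call:
{"fn": "carry_out", "kwargs": {"squeeze": 40, "steps": [{"dx": 0,"dy": 0,"dz": -20,"rx": 0,"ry": 0,"rz": 0,"fingers": 40},{"dx": 0,"dy": 0,"dz": -46,"rx": 0,"ry": 0,"rz": 0,"fingers": 40},{"dx": 0,"dy": 0,"dz": -50,"rx": 0,"ry": 0,"rz": 0,"fingers": 40},{"dx": 0,"dy": 0,"dz": -50,"rx": 0,"ry": 0,"rz": 0,"fingers": 40},{"dx": 0,"dy": 0,"dz": -40,"rx": 0,"ry": 0,"rz": 0,"fingers": 40}]}}

```text
time_s: 5.98
tcp_pos: [0.5335, 0.3316, 0.2231]
tool_rot: [0.001, -0.084, 0.996, 0.001]
contact_force: [0.9, -0.1, -0.6]
opening: 0.506
```

Call:
{"fn": "carry_out", "kwargs": {"squeeze": 40, "steps": [{"dx": -1.4,"dy": -41.6,"dz": 0,"rx": 0,"ry": 0,"rz": 0,"fingers": 40},{"dx": -1.4,"dy": -41.6,"dz": 0,"rx": 0,"ry": 0,"rz": 0,"fingers": 40},{"dx": -1.4,"dy": -41.6,"dz": 0,"rx": 0,"ry": 0,"rz": 0,"fingers": 40},{"dx": -1.4,"dy": -41.6,"dz": 0,"rx": 0,"ry": 0,"rz": 0,"fingers": 40},{"dx": -1.4,"dy": -41.6,"dz": 0,"rx": 0,"ry": 0,"rz": 0,"fingers": 40},{"dx": -1.4,"dy": -41.6,"dz": 0,"rx": 0,"ry": 0,"rz": 0,"fingers": 40},{"dx": -1.4,"dy": -41.6,"dz": 0,"rx": 0,"ry": 0,"rz": 0,"fingers": 40},{"dx": -1.4,"dy": -41.6,"dz": 0,"rx": 0,"ry": 0,"rz": 0,"fingers": 40},{"dx": 0,"dy": 0,"dz": 0,"rx": 0,"ry": 0,"rz": 8.1,"fingers": 40},{"dx": 0,"dy": 0,"dz": 0,"rx": 0,"ry": 0,"rz": 8.1,"fingers": 40}]}}

```text
time_s: 7.22
tcp_pos: [0.6, 0.0045, 0.2206]
tool_rot: [0.0, 0.06, 0.998, 0.0]
contact_force: [0.5, 0.5, -0.4]
opening: 0.505
```

```bash
python3 look.py d wrist; python3 - <<'E'
from geo import *
o=arm.get_obs();print(o['time_s'],o['tcp_pos'],o['tool_rot'],o['opening'])
for t,z in [('drawer_floor',.012),('drawer_pull',.038),('pad_spot',.111),('analyser',0)]:
  for s in models.spot_point('wrist',t)[:2]: print(t,s,atz('wrist',s['position'],z))
E
```

```text
7.275 [0.60003161 0.00502934 0.2205642 ] [3.56186645e-04 6.31969036e-02 9.98000975e-01 2.80440543e-04] 0.5029330900033551
drawer_floor {'position': [283.5, 139.1], 'conf': 0.63} [0.56330571 0.01230752 0.012     ]
drawer_pull {'position': [281.0, 41.2], 'conf': 0.79} [0.48583321 0.01878555 0.038     ]
analyser {'position': [54.1, 255.5], 'conf': 0.62} [ 0.65379285 -0.23156234  0.        ]
```

View pics/d_wrist.png

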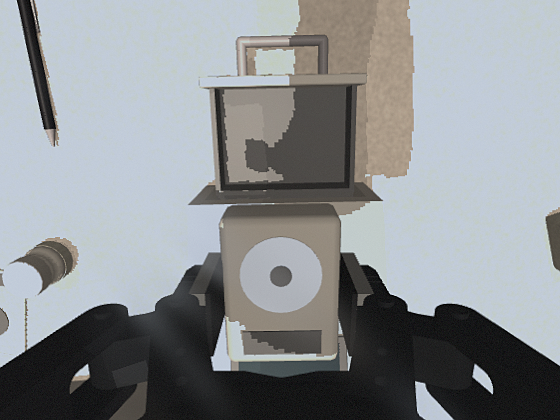

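```bash
python3 - <<'E'
from geo import *
from plan import *
np.set_printoptions(precision=4,suppress=True)
for n,p,z in [('panL',(200,77),.054),('panR',(367,74.5),.054),('pullL',(236,37),.042),('pullR',(328,36),.042),('anL',(190,204),.075),('anR',(383,201),.075),
 ('iL',(220,90),.040),('iR',(355,87),.04)]: print(n,atz('wrist',p,z))
E
```

```text
panL [ 0.5065 -0.0451  0.054 ]
panR [0.5187 0.0805 0.054 ]
pullL [ 0.4796 -0.0152  0.042 ]
pullR [0.4867 0.055  0.042 ]
anL [ 0.5987 -0.0638  0.075 ]
anR [0.6127 0.083  0.075 ]
iL [ 0.5167 -0.0336  0.04  ]
iR [0.5264 0.0736 0.04  ]
```

Call:
{"fn": "carry_out", "kwargs": {"squeeze": 40, "steps": [{"dx": 38.6,"dy": 2.1,"dz": 0,"rx": 0,"ry": 0,"rz": 0,"fingers": 40},{"dx": 0,"dy": 0,"dz": 30,"rx": 0,"ry": 0,"rz": -1.3,"fingers": 40},{"dx": 0,"dy": 0,"dz": 45,"rx": 0,"ry": 0,"rz": 0,"fingers": 40},{"dx": 0,"dy": 0,"dz": 45,"rx": 0,"ry": 0,"rz": 0,"fingers": 40},{"dx": 0,"dy": 0,"dz": 30,"rx": 0,"ry": 0,"rz": 0,"fingers": 40},{"dx": 0,"dy": 0,"dz": 20,"rx": 0,"ry": 0,"rz": 0,"fingers": 40},{"dx": 0,"dy": 0,"dz": 12,"rx": 0,"ry": 0,"rz": 0,"fingers": 40},{"dx": 0,"dy": 0,"dz": 8,"rx": 0,"ry": 0,"rz": 0,"fingers": 40},{"dx": 0,"dy": 0,"dz": 4,"rx": 0,"ry": 0,"rz": 0,"fingers": 40}]}}

```text
time_s: 8.6
tcp_pos: [0.5626, 0.0121, 0.0258]
tool_rot: [0.0, 0.045, 0.999, 0.0]
contact_force: [-2.8, -0.7, 32.4]
opening: 0.504
```

Call:
{"fn": "carry_out", "kwargs": {"squeeze": 40, "steps": [{"dx": 0,"dy": 0,"dz": -1.5,"rx": 0,"ry": 0,"rz": 0,"fingers": 50},{"dx": 0,"dy": 0,"dz": 0,"rx": 0,"ry": 0,"rz": 0,"fingers": 64},{"dx": 0,"dy": 0,"dz": 0,"rx": 0,"ry": 0,"rz": 0,"fingers": 64},{"dx": 0,"dy": 0,"dz": 0,"rx": 0,"ry": 0,"rz": 0,"fingers": 64},{"dx": 0,"dy": 0,"dz": -20,"rx": 0,"ry": 0,"rz": 0,"fingers": 64},{"dx": 0,"dy": 0,"dz": -40,"rx": 0,"ry": 0,"rz": 0,"fingers": 64},{"dx": 0,"dy": 0,"dz": -45,"rx": 0,"ry": 0,"rz": 0,"fingers": 64},{"dx": -20,"dy": 0,"dz": -45,"rx": 0,"ry": 0,"rz": 0,"fingers": 40},{"dx": -20,"dy": 0,"dz": -45,"rx": 0,"ry": 0,"rz": 0,"fingers": 0}]}}

```text
time_s: 9.72
tcp_pos: [0.602, 0.0084, 0.2236]
tool_rot: [0.0, 0.046, 0.999, 0.0]
contact_force: [0.4, 0.6, 0.2]
opening: 0.22
```

```bash
python3 look.py e wrist; python3 - <<'E'
from geo import *
o=arm.get_obs();print(o['time_s'],o['tcp_pos'],o['tool_rot'],o['opening'])
for t,z in [('drawer_floor',.012),('drawer_pull',.038),('cassette',.012),('pad_spot',.111)]:
  for s in models.spot_point('wrist',t)[:2]: print(t,s,atz('wrist',s['position'],z))
E
```

```text
9.775 [0.60638952 0.00821975 0.2297673 ] [4.52519714e-03 4.55611590e-02 9.98951009e-01 7.64368514e-04] 0.1325609133649236
drawer_pull {'position': [280.9, 39.4], 'conf': 0.7} [0.48797588 0.01923173 0.038     ]
cassette {'position': [280.1, 133.9], 'conf': 0.56} [0.56060984 0.01167924 0.012     ]
pad_spot {'position': [279.2, 283.3], 'conf': 0.57} [0.65624061 0.0023816  0.111     ]
```

View pics/e_wrist.png

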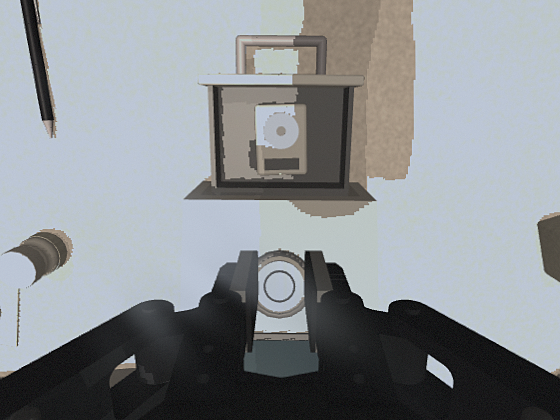

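Call:
{"fn": "carry_out", "kwargs": {"squeeze": 40, "steps": [{"dx": 40,"dy": 0.3,"dz": 0,"rx": 0,"ry": 0,"rz": 0,"fingers": 0},{"dx": 40,"dy": 0.3,"dz": 0,"rx": 0,"ry": 0,"rz": 0,"fingers": 0},{"dx": 40,"dy": 0.3,"dz": 0,"rx": 0,"ry": 0,"rz": 0,"fingers": 0},{"dx": 40,"dy": 0.3,"dz": 0,"rx": 0,"ry": 0,"rz": 0,"fingers": 0},{"dx": 0,"dy": 0,"dz": 40,"rx": 0,"ry": 0,"rz": 0,"fingers": 0},{"dx": 0,"dy": 0,"dz": 50,"rx": 0,"ry": 0,"rz": 0,"fingers": 0},{"dx": 0,"dy": 0,"dz": 50,"rx": 0,"ry": 0,"rz": 0,"fingers": 0},{"dx": 0,"dy": 0,"dz": 20,"rx": 0,"ry": 0,"rz": 0,"fingers": 0},{"dx": 0,"dy": 0,"dz": 0,"rx": 0,"ry": 0,"rz": 0,"fingers": 0}]}}

```text
time_s: 11.1
tcp_pos: [0.44, 0.0236, 0.0597]
tool_rot: [-0.002, 0.046, 0.999, -0.001]
contact_force: [-0.1, -0.1, 0.6]
opening: 0.002
```

Call:
{"fn": "carry_out", "kwargs": {"squeeze": 40, "steps": [{"dx": 0,"dy": 0,"dz": 28,"rx": 0,"ry": 0,"rz": 0,"fingers": 0},{"dx": 0,"dy": 0,"dz": 0,"rx": 0,"ry": 0,"rz": 0,"fingers": 0},{"dx": -15,"dy": 0,"dz": 0,"rx": 0,"ry": 0,"rz": 0,"fingers": 0},{"dx": -10,"dy": 0,"dz": 0,"rx": 0,"ry": 0,"rz": 0,"fingers": 0},{"dx": -10,"dy": 0,"dz": 0,"rx": 0,"ry": 0,"rz": 0,"fingers": 0},{"dx": -10,"dy": 0,"dz": 0,"rx": 0,"ry": 0,"rz": 0,"fingers": 0},{"dx": -10,"dy": 0,"dz": 0,"rx": 0,"ry": 0,"rz": 0,"fingers": 0}]}}

```text
time_s: 11.98
tcp_pos: [0.4979, 0.019, 0.0338]
tool_rot: [-0.0, 0.046, 0.999, -0.0]
contact_force: [-1.2, -0.5, 0.9]
opening: 0.0
```

Call:
{"fn": "carry_out", "kwargs": {"squeeze": 40, "steps": [{"dx": -10,"dy": 0,"dz": 0,"rx": 0,"ry": 0,"rz": 0,"fingers": 0},{"dx": -10,"dy": 0,"dz": 0,"rx": 0,"ry": 0,"rz": 0,"fingers": 0},{"dx": -10,"dy": 0,"dz": 0,"rx": 0,"ry": 0,"rz": 0,"fingers": 0},{"dx": -10,"dy": 0,"dz": 0,"rx": 0,"ry": 0,"rz": 0,"fingers": 0},{"dx": -6,"dy": 0,"dz": 0,"rx": 0,"ry": 0,"rz": 0,"fingers": 0},{"dx": -4,"dy": 0,"dz": 0,"rx": 0,"ry": 0,"rz": 0,"fingers": 0},{"dx": -2,"dy": 0,"dz": 0,"rx": 0,"ry": 0,"rz": 0,"fingers": 0}]}}

```text
time_s: 12.85
tcp_pos: [0.5492, 0.0144, 0.0338]
tool_rot: [-0.0, 0.046, 0.999, -0.0]
contact_force: [-1.0, -1.1, 0.3]
opening: -0.003
```

Call:
{"fn": "carry_out", "kwargs": {"squeeze": 40, "steps": [{"dx": -2,"dy": 0,"dz": 0,"rx": 0,"ry": 0,"rz": 0,"fingers": 0},{"dx": -2,"dy": 0,"dz": 0,"rx": 0,"ry": 0,"rz": 0,"fingers": 0}]}}

```text
time_s: 13.1
tcp_pos: [0.5531, 0.0141, 0.0338]
tool_rot: [-0.0, 0.046, 0.999, 0.0]
contact_force: [-0.5, -0.1, 0.2]
opening: -0.001
```

```bash
python3 look.py f wrist top
```

```text
(no output)
```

View pics/f_wrist.png

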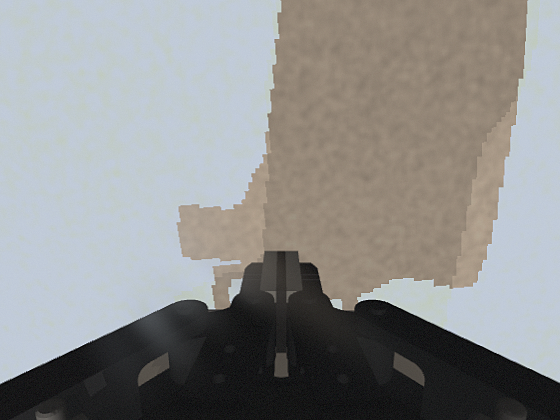

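View pics/f_top.png

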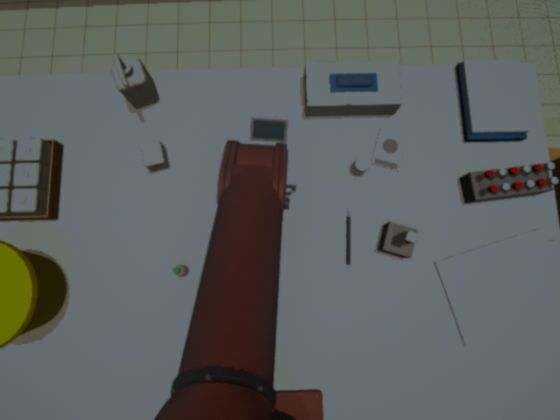

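Call:
{"fn": "carry_out", "kwargs": {"squeeze": 40, "steps": [{"dx": -2,"dy": 0,"dz": 0,"rx": 0,"ry": 0,"rz": 0,"fingers": 0},{"dx": -1,"dy": 0,"dz": 0,"rx": 0,"ry": 0,"rz": 0,"fingers": 0}]}}

```text
time_s: 13.45
tcp_pos: [0.5562, 0.0138, 0.0338]
tool_rot: [0.0, 0.046, 0.999, 0.0]
contact_force: [-1.0, -0.7, -0.7]
opening: 0.006
```

Call:
{"fn": "carry_out", "kwargs": {"squeeze": 40, "steps": [{"dx": -2,"dy": 0,"dz": 0,"rx": 0,"ry": 0,"rz": 0,"fingers": 0},{"dx": -1,"dy": 0,"dz": 0,"rx": 0,"ry": 0,"rz": 0,"fingers": 0}]}}

```text
time_s: 13.7
tcp_pos: [0.558, 0.0137, 0.0336]
tool_rot: [-0.001, 0.046, 0.999, 0.0]
contact_force: [-8.1, 1.1, 7.4]
opening: 0.003
```

Call:
{"fn": "carry_out", "kwargs": {"squeeze": 40, "steps": [{"dx": -1,"dy": 0,"dz": 0,"rx": 0,"ry": 0,"rz": 0,"fingers": 0},{"dx": -1,"dy": 0,"dz": 0,"rx": 0,"ry": 0,"rz": 0,"fingers": 0}]}}

```text
time_s: 13.95
tcp_pos: [0.5582, 0.0137, 0.0334]
tool_rot: [-0.003, 0.046, 0.999, 0.0]
contact_force: [-17.6, 1.6, 13.6]
opening: 0.001
```

Call:
{"fn": "carry_out", "kwargs": {"squeeze": 40, "steps": [{"dx": 10,"dy": 0,"dz": 0,"rx": 0,"ry": 0,"rz": 0,"fingers": 0},{"dx": 14,"dy": 0,"dz": 0,"rx": 0,"ry": 0,"rz": 0,"fingers": 0},{"dx": 0,"dy": 0,"dz": -40,"rx": 0,"ry": 0,"rz": 0,"fingers": 0},{"dx": 0,"dy": 0,"dz": -55,"rx": 0,"ry": 0,"rz": 0,"fingers": 0},{"dx": 0,"dy": 0,"dz": -55,"rx": 0,"ry": 0,"rz": 0,"fingers": 0},{"dx": 0,"dy": 0,"dz": -55,"rx": 0,"ry": 0,"rz": 0,"fingers": 60},{"dx": 0,"dy": 0,"dz": -22,"rx": 0,"ry": 0,"rz": 0,"fingers": 60}]}}

```text
time_s: 14.82
tcp_pos: [0.538, 0.0154, 0.2644]
tool_rot: [0.003, 0.046, 0.999, 0.001]
contact_force: [0.2, -0.5, -1.2]
opening: 0.423
```

Call:
{"fn": "carry_out", "kwargs": {"squeeze": 40, "steps": [{"dx": -0.5,"dy": -43,"dz": 0,"rx": 0,"ry": 0,"rz": 0,"fingers": 60},{"dx": -0.5,"dy": -43,"dz": 0,"rx": 0,"ry": 0,"rz": 0,"fingers": 60},{"dx": -0.5,"dy": -43,"dz": 0,"rx": 0,"ry": 0,"rz": 0,"fingers": 60},{"dx": -0.5,"dy": -43,"dz": 0,"rx": 0,"ry": 0,"rz": 0,"fingers": 60},{"dx": -0.5,"dy": -43,"dz": 0,"rx": 0,"ry": 0,"rz": 0,"fingers": 60},{"dx": -0.5,"dy": -43,"dz": 0,"rx": 0,"ry": 0,"rz": 0,"fingers": 60},{"dx": -0.5,"dy": -43,"dz": 0,"rx": 0,"ry": 0,"rz": 0,"fingers": 60},{"dx": -0.5,"dy": -43,"dz": 0,"rx": 0,"ry": 0,"rz": 0,"fingers": 60},{"dx": 0,"dy": 0,"dz": 0,"rx": 0,"ry": 0,"rz": 7.9,"fingers": 60},{"dx": 0,"dy": 0,"dz": 0,"rx": 0,"ry": 0,"rz": 7.9,"fingers": 60},{"dx": 0,"dy": 0,"dz": 0,"rx": 0,"ry": 0,"rz": 0,"fingers": 60}]}}

```text
time_s: 16.2
tcp_pos: [0.5095, -0.3272, 0.2607]
tool_rot: [0.0, 0.182, 0.983, 0.0]
contact_force: [-0.4, 0.9, -0.2]
opening: 0.599
```

```bash
python3 look.py g wrist top; python3 - <<'E'
from geo import *
o=arm.get_obs();print(o['time_s'],o['tcp_pos'],o['tool_rot'],o['opening'])
for t,z in [('stand',0),('probe',.006)]:
  for s in models.spot_point('wrist',t)[:2]: print(t,s,atz('wrist',s['position'],z))
E
```

```text
16.3 [ 0.50973599 -0.32712543  0.26081367] [1.36158486e-04 1.80800523e-01 9.83519774e-01 8.52153507e-05] 0.6018556086001884
stand {'position': [274.7, 123.7], 'conf': 0.89} [ 0.46212288 -0.31553174  0.        ]
probe {'position': [272.3, 123.8], 'conf': 0.8} [ 0.46117452 -0.31766711  0.006     ]
probe {'position': [390.5, 86.7], 'conf': 0.34} [ 0.46923016 -0.19572978  0.006     ]
```

View pics/g_wrist.png

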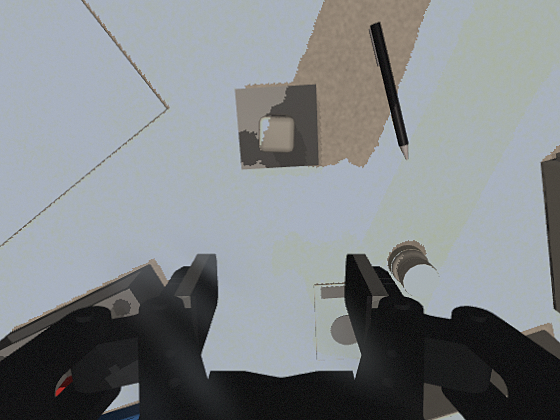

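View pics/g_top.png

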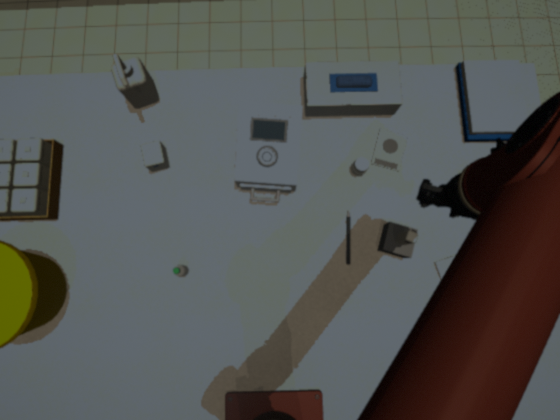

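```bash
python3 - <<'E'
import cv2,numpy as np
t=cv2.imread('pics/g_wrist.png')[70:180,220:335]
cv2.imwrite('pics/g_crop.png',cv2.resize(t,None,fx=5,fy=5,interpolation=cv2.INTER_CUBIC))
E
```

```text
(no output)
```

View pics/g_crop.png

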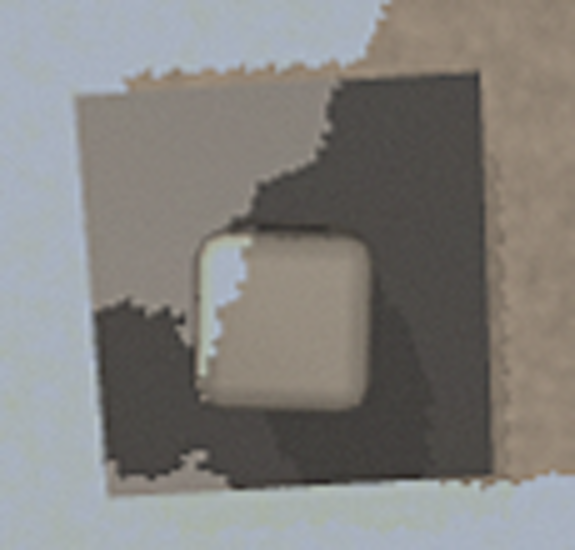

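```bash
python3 - <<'E'
from geo import *
from plan import *
np.set_printoptions(precision=4,suppress=True)
c=atz('wrist',(276.9,134.4),.141);print('probe top',c)
L=[]
for p in [(77,95),(478,72),(490,472),(108,495)]:
    q=atz('wrist',(p[0]/5+220,p[1]/5+70),.056);L.append(q);print(q)
print('stand',np.mean(L,0))
p,r=cur();print(p,r.as_matrix())
show(np.array([c[0],c[1],.100]),r)
E
```

```text
probe top [ 0.4642 -0.3124  0.141 ]
[ 0.4208 -0.3349  0.056 ]
[ 0.4419 -0.2692  0.056 ]
[ 0.5077 -0.2903  0.056 ]
[ 0.4869 -0.3563  0.056 ]
stand [ 0.4643 -0.3127  0.056 ]
[ 0.5098 -0.3272  0.2609] [[-0.9343  0.3565  0.0003]
 [ 0.3565  0.9343  0.0001]
 [-0.0003  0.0002 -1.    ]]
shift in current tool axes mm [ 47.9  -2.5 160.9] turn deg(tool) [0. 0. 0.]
```

Call:
{"fn": "carry_out", "kwargs": {"squeeze": 60, "steps": [{"dx": 48,"dy": -2.5,"dz": 0,"rx": 0,"ry": 0,"rz": 0,"fingers": 60},{"dx": 0,"dy": 0,"dz": 31,"rx": 0,"ry": 0,"rz": 0,"fingers": 60},{"dx": 0,"dy": 0,"dz": 50,"rx": 0,"ry": 0,"rz": 0,"fingers": 60},{"dx": 0,"dy": 0,"dz": 50,"rx": 0,"ry": 0,"rz": 0,"fingers": 60},{"dx": 0,"dy": 0,"dz": 30,"rx": 0,"ry": 0,"rz": 0,"fingers": 60},{"dx": 0,"dy": 0,"dz": 0,"rx": 0,"ry": 0,"rz": 0,"fingers": 40},{"dx": 0,"dy": 0,"dz": 0,"rx": 0,"ry": 0,"rz": 0,"fingers": 25},{"dx": 0,"dy": 0,"dz": 0,"rx": 0,"ry": 0,"rz": 0,"fingers": 15},{"dx": 0,"dy": 0,"dz": 0,"rx": 0,"ry": 0,"rz": 0,"fingers": 15},{"dx": 0,"dy": 0,"dz": 0,"rx": 0,"ry": 0,"rz": 0,"fingers": 15},{"dx": 0,"dy": 0,"dz": 0,"rx": 0,"ry": 0,"rz": 0,"fingers": 15}]}}

```text
time_s: 17.77
tcp_pos: [0.4647, -0.3127, 0.1006]
tool_rot: [0.001, 0.182, 0.983, 0.0]
contact_force: [0.5, 1.2, 5.7]
opening: 0.271
```

Call:
{"fn": "carry_out", "kwargs": {"squeeze": 60, "steps": [{"dx": 0,"dy": 0,"dz": 0,"rx": 0,"ry": 0,"rz": 0,"fingers": 5},{"dx": 0,"dy": 0,"dz": -15,"rx": 0,"ry": 0,"rz": 0,"fingers": 5},{"dx": 0,"dy": 0,"dz": -35,"rx": 0,"ry": 0,"rz": 0,"fingers": 5},{"dx": 0,"dy": 0,"dz": -50,"rx": 0,"ry": 0,"rz": 0,"fingers": 5},{"dx": 0,"dy": 0,"dz": -50,"rx": 0,"ry": 0,"rz": 0,"fingers": 5},{"dx": 0,"dy": 0,"dz": -40,"rx": 0,"ry": 0,"rz": 0,"fingers": 5},{"dx": 0,"dy": 0,"dz": -10,"rx": 0,"ry": 0,"rz": 0,"fingers": 5},{"dx": 0,"dy": 0,"dz": 0,"rx": 0,"ry": 0,"rz": 0,"fingers": 5}]}}

```text
time_s: 18.77
tcp_pos: [0.4641, -0.3126, 0.3001]
tool_rot: [0.0, 0.183, 0.983, 0.0]
contact_force: [0.4, -0.5, -1.2]
opening: 0.272
```

Call:
{"fn": "carry_out", "kwargs": {"squeeze": 60, "steps": [{"dx": -6,"dy": 21,"dz": 0,"rx": 0,"ry": 0,"rz": 0,"fingers": 5},{"dx": -12,"dy": 41.8,"dz": 0,"rx": 0,"ry": 0,"rz": 0,"fingers": 5},{"dx": -12,"dy": 41.8,"dz": 0,"rx": 0,"ry": 0,"rz": 0,"fingers": 5},{"dx": -12,"dy": 41.8,"dz": 0,"rx": 0,"ry": 0,"rz": 0,"fingers": 5},{"dx": -12,"dy": 41.8,"dz": 0,"rx": 0,"ry": 0,"rz": 0,"fingers": 5},{"dx": -12,"dy": 41.8,"dz": 0,"rx": 0,"ry": 0,"rz": 0,"fingers": 5},{"dx": -12,"dy": 41.8,"dz": 0,"rx": 0,"ry": 0,"rz": 0,"fingers": 5},{"dx": -12,"dy": 41.8,"dz": 0,"rx": 0,"ry": 0,"rz": 0,"fingers": 5},{"dx": -12,"dy": 41.8,"dz": 0,"rx": 0,"ry": 0,"rz": 0,"fingers": 5},{"dx": -6,"dy": 21,"dz": 0,"rx": 0,"ry": 0,"rz": 0,"fingers": 5},{"dx": 0,"dy": 0,"dz": 0,"rx": 0,"ry": 0,"rz": -7.5,"fingers": 5},{"dx": 0,"dy": 0,"dz": 0,"rx": 0,"ry": 0,"rz": -7.5,"fingers": 5}]}}

```text
time_s: 20.27
tcp_pos: [0.6995, 0.0002, 0.2971]
tool_rot: [-0.002, 0.05, 0.999, -0.001]
contact_force: [-1.2, -0.5, -0.0]
opening: 0.269
```

Call:
{"fn": "carry_out", "kwargs": {"squeeze": 60, "steps": [{"dx": 0,"dy": 0,"dz": 0,"rx": 0,"ry": 0,"rz": 0,"fingers": 5},{"dx": 0,"dy": 0,"dz": 0,"rx": 0,"ry": 0,"rz": 0,"fingers": 5}]}}

```text
time_s: 20.52
tcp_pos: [0.6997, -0.0001, 0.2988]
tool_rot: [-0.001, 0.054, 0.999, -0.0]
contact_force: [1.0, -0.0, -0.7]
opening: 0.276
```

```bash
python3 look.py h wrist scene; python3 - <<'E'
from geo import *
o=arm.get_obs();print(o['time_s'],o['tcp_pos'],o['tool_rot'],o['opening'])
for t,z in [('pad_spot',.111),('probe',.2)]:
  for s in models.spot_point('wrist',t)[:2]: print(t,s,atz('wrist',s['position'],z))
E
```

```text
20.625 [ 6.99846409e-01 -8.89757904e-06  2.99322987e-01] [-3.67176661e-04  5.36564308e-02  9.98559387e-01 -6.04398536e-05] 0.27344781276815916
pad_spot {'position': [277.4, 139.4], 'conf': 0.93} [0.6609041  0.00144982 0.111     ]
probe {'position': [278.4, 215.1], 'conf': 0.65} [ 0.70178039 -0.00151558  0.2       ]
```

View pics/h_wrist.png

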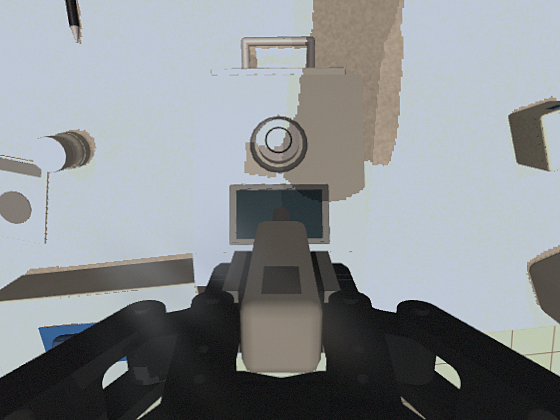

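View pics/h_scene.png

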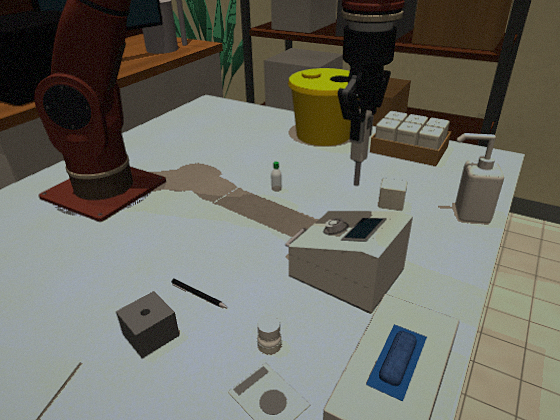

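Call:
{"fn": "carry_out", "kwargs": {"squeeze": 60, "steps": [{"dx": 0,"dy": 0,"dz": 0,"rx": 0,"ry": -5,"rz": 0,"fingers": 5},{"dx": 0,"dy": 0,"dz": 0,"rx": 0,"ry": -5,"rz": 0,"fingers": 5},{"dx": 0,"dy": 0,"dz": 0,"rx": 0,"ry": -5,"rz": 0,"fingers": 5},{"dx": 0,"dy": 0,"dz": 0,"rx": 0,"ry": -5,"rz": 0,"fingers": 5},{"dx": 0,"dy": 0,"dz": 0,"rx": 0,"ry": 0,"rz": 0,"fingers": 5}]}}

```text
time_s: 21.35
tcp_pos: [0.6988, 0.0004, 0.2998]
tool_rot: [0.173, 0.052, 0.984, -0.008]
contact_force: [0.9, 0.1, -0.2]
opening: 0.274
```

```bash
python3 - <<'E'
from geo import *
from plan import *
np.set_printoptions(precision=4,suppress=True)
p,r=cur();print(p,r.as_matrix())
a=.107;n=np.array([-np.sin(np.radians(20))*np.cos(a),np.sin(np.radians(20))*np.sin(a),np.cos(np.radians(20))]);print(n)
x=np.array([-np.cos(a),np.sin(a),0])
z=-n; y=np.array([np.sin(a),np.cos(a),0]);x=np.cross(y,z);Rt=R.from_matrix(np.stack([x,y,z],1))
show(np.array([.661,.002,.110])+(.020+.0946)*n,Rt)
E
```

```text
[0.6988 0.0004 0.2998] [[-0.9347  0.1049  0.3396]
 [ 0.0992  0.9945 -0.0341]
 [-0.3413  0.0018 -0.9399]]
[-0.3401  0.0365  0.9397]
shift in current tool axes mm [100.3  -2.5  51. ] turn deg(tool) [ 0.13 -0.04  0.07]
```

Call:
{"fn": "carry_out", "kwargs": {"squeeze": 60, "steps": [{"dx": 33,"dy": -1,"dz": 0,"rx": 0,"ry": 0,"rz": 0,"fingers": 5},{"dx": 34,"dy": -1,"dz": 0,"rx": 0,"ry": 0,"rz": 0,"fingers": 5},{"dx": 33,"dy": -0.5,"dz": 0,"rx": 0,"ry": 0,"rz": 0,"fingers": 5},{"dx": 0,"dy": 0,"dz": 25,"rx": 0,"ry": 0,"rz": 0,"fingers": 5},{"dx": 0,"dy": 0,"dz": 18,"rx": 0,"ry": 0,"rz": 0,"fingers": 5},{"dx": 0,"dy": 0,"dz": 8,"rx": 0,"ry": 0,"rz": 0,"fingers": 5},{"dx": 0,"dy": 0,"dz": 0,"rx": 0,"ry": 0,"rz": 0,"fingers": 5},{"dx": 0,"dy": 0,"dz": 0,"rx": 0,"ry": 0,"rz": 0,"fingers": 5}]}}

```text
time_s: 22.35
tcp_pos: [0.624, 0.0054, 0.2184]
tool_rot: [0.174, 0.052, 0.983, -0.009]
contact_force: [-0.1, -0.4, -0.9]
opening: 0.272
```

```bash
python3 look.py i wrist scene; python3 - <<'E'
from geo import *
from plan import *
import cv2
o=arm.get_obs();print(o['time_s'],o['tcp_pos'],o['tool_rot'],o['contact_force'])
p,r=cur();z=r.apply([0,0,1]);tip=p+.0946*z;n=-z
print('tip',tip)
for c in('wrist','scene'):
  print(c,'tip',proj(c,tip),'handle bot',proj(c,tip+.05*n),'top',proj(c,tip+.135*n),'pad',proj(c,[.661,.002,.110]))
  for t in('pad_spot','probe'): print(t,[(s['position'],s['conf']) for s in models.spot_point(c,t)[:2]])
for c,(x0,y0,w,h) in {'wrist':(200,130,160,200),'scene':(290,120,120,110)}.items():
  im=cv2.imread(f'pics/i_{c}.png')[y0:y0+h,x0:x0+w];s=600//h
  cv2.imwrite(f'pics/i_{c}_c.png',cv2.resize(im,None,fx=s,fy=s,interpolation=cv2.INTER_CUBIC))
E
```

```text
22.45 [0.62392455 0.0055574  0.21843241] [ 0.1737353   0.05192932  0.98338128 -0.00898053] [-0.0367608  -0.60510044 -0.98715141]
tip [0.65616077 0.00217956 0.12955847]
wrist tip [[280.41250292 214.12266628]] handle bot [[280.24335426 241.48036725]] top [[279.61229421 343.66401152]] pad [[280.9356934  202.96493999]]
pad_spot [([280.6, 201.0], 0.87)]
probe [([278.2, 216.8], 0.65)]
scene tip [[332.19824299 212.64736279]] handle bot [[325.38121912 188.75554923]] top [[313.14287124 145.78703465]] pad [[334.00057328 221.85069807]]
pad_spot [([335.9, 222.9], 0.55)]
probe [([332.9, 213.2], 0.65)]
```

View pics/i_wrist_c.png

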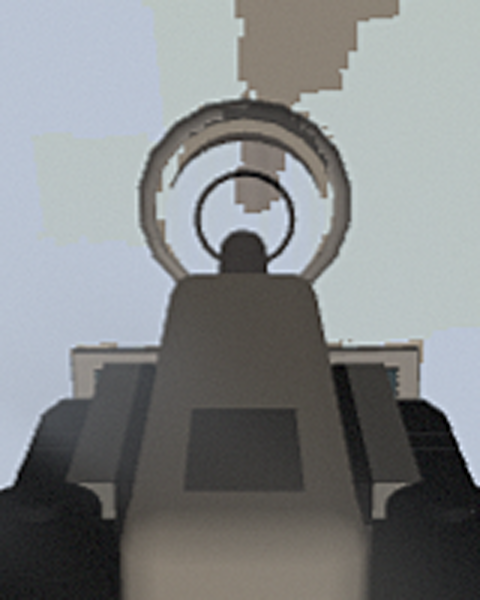

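View pics/i_scene_c.png

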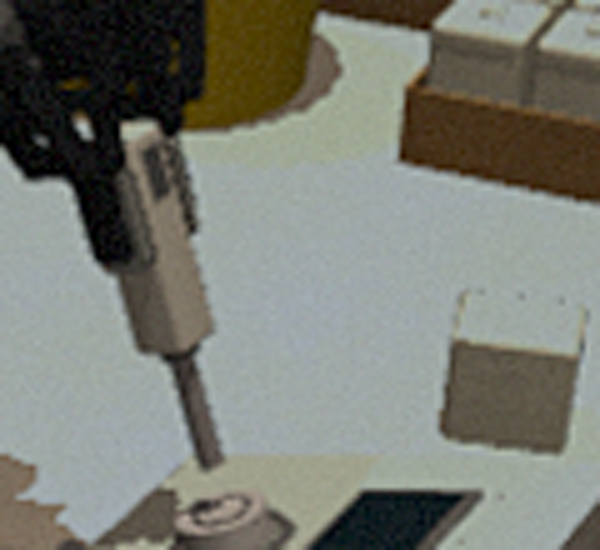

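Call:
{"fn": "carry_out", "kwargs": {"squeeze": 60, "steps": [{"dx": 0,"dy": 0.4,"dz": 8,"rx": 0,"ry": 0,"rz": 0,"fingers": 5},{"dx": 0,"dy": 0,"dz": 5,"rx": 0,"ry": 0,"rz": 0,"fingers": 5},{"dx": 0,"dy": 0,"dz": 3,"rx": 0,"ry": 0,"rz": 0,"fingers": 5},{"dx": 0,"dy": 0,"dz": 0,"rx": 0,"ry": 0,"rz": 0,"fingers": 5}]}}

```text
time_s: 23.15
tcp_pos: [0.629, 0.0053, 0.2023]
tool_rot: [0.173, 0.052, 0.983, -0.009]
contact_force: [0.0, -0.4, -2.2]
opening: 0.273
```

```bash
cat > f.py <<'E'
from geo import *
from plan import *
import time,sys
F=[];P=[]
for i in range(int(sys.argv[1])):
    vision.get_image('wrist');o=arm.get_obs();F.append(o['contact_force']);P.append(o['tcp_pos'])
p,r=cur();z=r.apply([0,0,1]);f=np.array(F)@(-z);print(o['time_s'],'normal force',f.round(2),f.mean(),'tip',(p+.0946*z).round(4), 'depth past est. face',round(1e3*float((p+.0946*z-np.array([.6608,.0025,.110]))@z),2))
E
python3 f.py 6
```

```text
23.45 normal force [-0.28 -0.25 -1.06 -1.69 -0.93 -1.07] -0.8792329377090425 tip [0.6614 0.002  0.114 ] depth past est. face -3.52
```

Call:
{"fn": "carry_out", "kwargs": {"squeeze": 60, "steps": [{"dx": 0,"dy": 0,"dz": 2,"rx": 0,"ry": 0,"rz": 0,"fingers": 5},{"dx": 0,"dy": 0,"dz": 1.5,"rx": 0,"ry": 0,"rz": 0,"fingers": 5},{"dx": 0,"dy": 0,"dz": 0,"rx": 0,"ry": 0,"rz": 0,"fingers": 5}]}}

```text
time_s: 23.82
tcp_pos: [0.6304, 0.0053, 0.1993]
tool_rot: [0.173, 0.052, 0.983, -0.009]
contact_force: [-1.1, 0.1, -0.8]
opening: 0.268
```

```bash
python3 f.py 10
```

```text
24.325 normal force [-0.37  0.64  0.56 -0.37  0.71  0.5  -0.83  0.06  0.19  0.05] 0.11276588946386842 tip [0.6625 0.0019 0.1105] depth past est. face 0.14
```

Call:
{"fn": "carry_out", "kwargs": {"squeeze": 60, "steps": [{"dx": 0,"dy": 0,"dz": 1.5,"rx": 0,"ry": 0,"rz": 0,"fingers": 5},{"dx": 0,"dy": 0,"dz": 0,"rx": 0,"ry": 0,"rz": 0,"fingers": 5}]}}

```text
time_s: 24.58
tcp_pos: [0.6309, 0.0052, 0.1979]
tool_rot: [0.173, 0.052, 0.983, -0.009]
contact_force: [-0.8, 0.7, 0.1]
opening: 0.275
```

```bash
python3 f.py 10
```

```text
25.075 normal force [ 1.23  0.78  0.76  1.49  0.83  0.57  0.17 -0.59  0.08  0.71] 0.6026560610148349 tip [0.663  0.0019 0.1091] depth past est. face 1.62
```

Call:
{"fn": "carry_out", "kwargs": {"squeeze": 60, "steps": [{"dx": 0,"dy": 0,"dz": 1.2,"rx": 0,"ry": 0,"rz": 0,"fingers": 5},{"dx": 0,"dy": 0,"dz": 1.2,"rx": 0,"ry": 0,"rz": 0,"fingers": 5},{"dx": 0,"dy": 0,"dz": 1,"rx": 0,"ry": 0,"rz": 0,"fingers": 5},{"dx": 0,"dy": 0,"dz": 0,"rx": 0,"ry": 0,"rz": 0,"fingers": 5}]}}

```text
time_s: 25.58
tcp_pos: [0.632, 0.0051, 0.1947]
tool_rot: [0.173, 0.052, 0.983, -0.009]
contact_force: [-1.3, 0.8, 1.5]
opening: 0.274
```

```bash
python3 f.py 14; python3 look.py j wrist scene top;python3 - <<'E'
from geo import *
from plan import *
import cv2
p,r=cur();z=r.apply([0,0,1]);tip=p+.0946*z;n=-z
for c in('wrist','scene'):
  print(c,'tip',proj(c,tip),'handle bot',proj(c,tip+.05*n),'top',proj(c,tip+.135*n))
  for t in('pad_spot','probe'): print(t,[(s['position'],s['conf']) for s in models.spot_point(c,t)[:2]])
for c,(x0,y0,w,h) in {'wrist':(200,130,160,200),'scene':(290,120,120,110)}.items():
  im=cv2.imread(f'pics/j_{c}.png')[y0:y0+h,x0:x0+w];s=600//h
  cv2.imwrite(f'pics/j_{c}_c.png',cv2.resize(im,None,fx=s,fy=s,interpolation=cv2.INTER_CUBIC))
E
```

```text
26.275 normal force [1.59 1.35 0.73 1.22 1.84 1.3  2.21 2.26 2.2  2.11 1.95 2.01 1.74 1.55] 1.7193824336875672 tip [0.6642 0.0018 0.1059] depth past est. face 5.03
wrist tip [[280.48997831 214.11702984]] handle bot [[280.33586155 241.47207   ]] top [[279.76079786 343.64602226]]
pad_spot [([280.3, 209.7], 0.6)]
probe [([278.1, 212.9], 0.62)]
scene tip [[335.36063969 224.13475405]] handle bot [[328.69521767 200.73044815]] top [[316.74014446 158.6793685 ]]
pad_spot [([389.7, 204.2], 0.72), ([336.4, 224.4], 0.64)]
probe [([336.3, 226.1], 0.55)]
```

View pics/j_wrist_c.png

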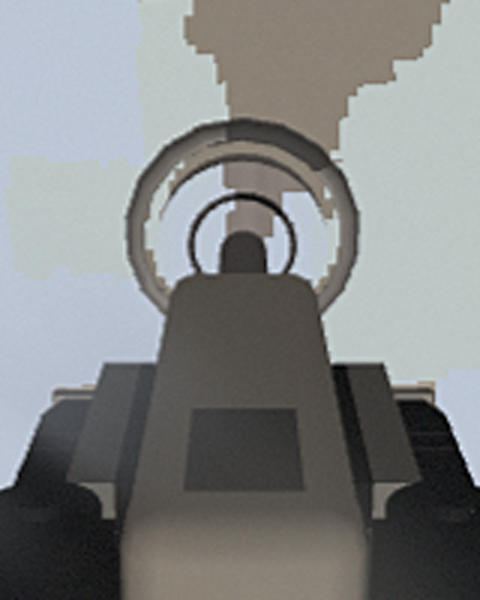

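View pics/j_scene_c.png

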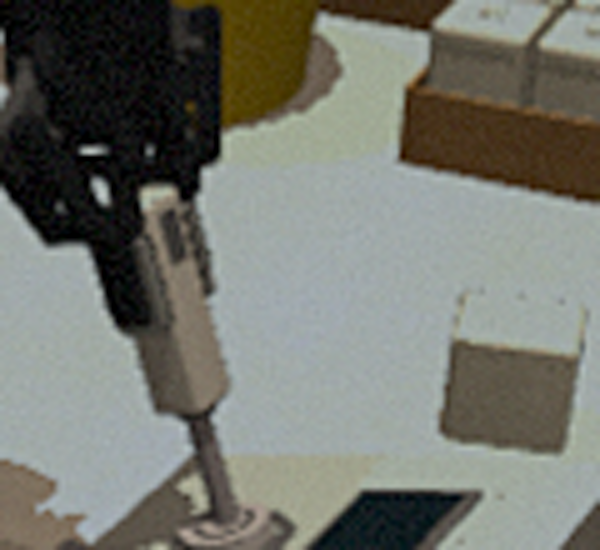

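View pics/j_scene.png

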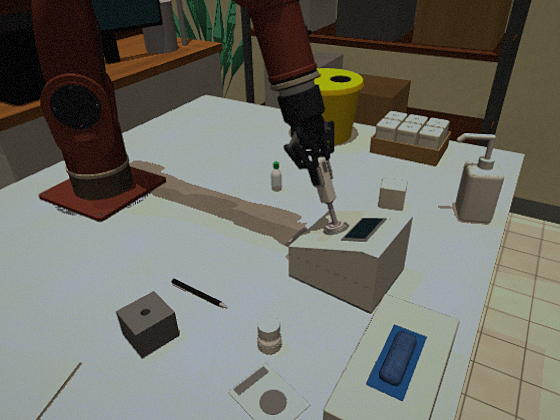

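```bash
python3 - <<'E'
from bench import *
print(arm.finish_job()); o=arm.get_obs(); print(o['time_s'],o['contact_force'],o['tcp_pos'],o['opening'])
E
```

```text
the job is handed in; nothing more can be done
None
the job is handed in; nothing more can be done
```

I handed the job in at about 27 s of the 72 s, with the probe still held on the pad. No verdict was reported.

**What was done**
- **Cassette:** It lies flat in the drawer and was let go. The wrist picture showed it centred to within about 3 mm.
- **Drawer:** I pushed it in by the pull until it stopped hard at about 18 N. A top view taken afterwards showed it shut. The arm hid it in the last views, so I did not check it again at the end.
- **Probe:** I lifted it clear of its stand, tilted it 20° to match the face, and pressed it on the pad.

**Last checks**
- **Tip position:** About 1.5 to 2 mm from the ring's centre, towards the back of the analyser. I left it because the limit is 7 mm.
- **Squareness:** The tool was within about 0.5° of my estimate of the face's normal. The probe looked straight in the grip.
- **Press:** The pad is sunk about 5 mm. The force rose about 2.6 N over the free-hanging reading (2.8 N expected). Readings were noisy by about 0.7 N.
- **Bystanders:** The dropper bottle, strip pot, swab pack and pen look undisturbed in the last scene view.

**What went less well**
- My first two move calls were refused as invalid before anything moved.
- Setting the cassette down pressed it on the drawer floor with about 32 N for a moment before I backed off.
- An early estimate of the pad's position, taken while the arm was still settling, was off by about 5 mm. I replaced it with one from a settled picture that agreed with the top view.

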